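Close the objective case

TASK

Close up the microscope objective case by pushing with the fingertips: first push the upright inner flap down until it lies flat over the objectives, and only then push the open lid over until it is fully shut, without slamming it. Do not pick up or move any of the objectives or the other things on the bench.

Things in the scene. Friction and masses are not known exactly. Their poses are not given: they have to be found in the camera images.
- case: aluminium case, an open box fixed to the bench, 230 (its x) x 180 (y) x 85 mm high, walls 5 mm. Origin: centre of its underside; x points away from the robot, y left, z up (turned up to 30 degrees). A wall along x at y = -2 mm parts it: left, two loose objectives; right, foam with two eyepieces. The lid hangs on its right (-y) wall, open; the flap hangs inside its left (+y) wall, upright
- case_lid (a joint): angle of the lid, rad: 0 = shut flat on the rim, 1.57 = upright, stop at 1.9 (leaning outwards, to the right). A plain aluminium panel, 230 mm along the hinge, 180 mm from hinge to free edge, 8 mm thick. Stiff hinge: it stays wherever it is left and does not fall, so push it all the way; about 3 to 5 N at its free half moves it
- lid_hinge (a point): point on the lid's hinge line, midway along it: 90 mm to the right (-y) of the case's centre and 85 mm above the bench. The line runs along the case's x. The lid's inner face lies on this line, its outer face 8 mm outside it
- lid_edge (a point): middle of the lid's free edge, on its outer face (the face that is on top once shut), 180 mm from the hinge
- case_flap (a joint): angle of the flap, rad: 0 = flat over the left compartment, 1.57 = upright, stop at 1.75 (leaning outwards, to the left). A plain steel panel, 214 mm along the hinge, 84 mm from hinge to free edge, 4 mm thick. Stiff hinge: stays where it is left; 1 to 2 N near its free edge moves it. Flat, its top is 71 mm above the bench, 14 mm below the rim, its free edge on the middle wall
- flap_hinge (a point): point on the flap's hinge line, midway along it: 80 mm to the left (+y) of the case's centre and 67 mm above the bench. The line runs along the case's x. The flap's lower face lies on this line, its upper face (outer, left face while upright) 4 mm outside it
- flap_edge (a point): middle of the flap's free edge, on its outer face (the face that is on top once flat), 84 mm from the hinge
- obj_a_center (a point): a loose steel objective (lens barrel) 30 mm across and 54 mm tall, standing in the left compartment of the case, nearer the robot; it stays there and ends up below the flap. The point is at its centre, half-way up
- obj_b_center (a point): a loose steel objective 34 mm across and 50 mm tall, standing in the left compartment of the case, farther from the robot; it stays there and ends up below the flap. The point is at its centre, half-way up
- obj_c_center (a point): a loose steel objective 32 mm across and 58 mm tall, standing on the bench just beyond the case's far end; leave it alone. The point is at its centre, half-way up
- lens_ring_center (a point): a dark ring 52 mm across and 16 mm tall lying on the bench beyond the case's far end; leave it alone. The point is at its centre, half-way up
- dish_center (a point): a glass dish 70 mm across and 16 mm tall on the bench to the left of the case; leave it alone. The point is at its centre, half-way up
- cleaner_center (a point): a white squeeze bottle 40 mm across and 85 mm tall on the bench to the left; leave it alone. The point is at its centre, half-way up
- driver_center (a point): a screwdriver 160 mm long lying on the bench to the right; leave it alone. The point is near its middle, about 12 mm above the bench
- slide_box_center (a point): a grey slide box 85 x 60 x 32 mm on the bench to the left; leave it alone. The point is at its centre, half-way up

How it is judged:
On the way, in this order (a step that is already met when the one before it is completed fails the run):
1. the flap lies flat while the lid still stands open (value of joint case_flap below 0.1 rad and value of joint case_lid above 1 rad), for 0.2 s.
2. the lid is shut over the flap (value of joint case_lid below 0.06 rad and value of joint case_flap below 0.1 rad), for 0.2 s.
At the end, for the whole second after the job is handed in: The lid is within 0.06 rad of shut, the flap below it within 0.1 rad of flat, and every loose thing is within 20 mm of where it was (all of step 2 and distance of each of obj_a_center, obj_b_center, obj_c_center, lens_ring_center, dish_center, cleaner_center, driver_center, slide_box_center from where it was at the start of the episode below 0.02 m); the robot touches nothing.
It fails at once if the lid is brought down past half way while the flap still stands (value of joint case_lid below 0.8 rad and value of joint case_flap above 0.3 rad).
It fails at once if the lid is slammed (faster than 6 rad/s, over 1 m/s at its edge) (velocity of joint case_lid below -6 rad/s).
It fails at once if an objective or another loose thing is lifted, or moved by more than 20 mm (distance of any of obj_a_center, obj_b_center, obj_c_center, lens_ring_center, dish_center, cleaner_center, driver_center, slide_box_center from where it was at the start of the episode above 0.02 m).
It also fails if it takes over 58 s, if anything falls off the work surface, if the arm or the gripper's body presses on something with over 40 N, if the wrist force passes 120 N, or if a joint passes its speed limit or range.

ROBOT

A 6-joint arm with a two-finger parallel gripper is mounted at the origin on the work surface. World frame = base frame: x ahead of the robot, y to its left, z up, the work surface at z = 0. Lengths are in m, angles in rad, forces in N, time in s.
With the tool pointing down it reaches from about 0.3 to 0.775 m from the base axis. Payload 14.6 kg.
Tool frame: the origin (TCP) lies on the centre line of the jaws, within the pads' length; the fingertips stand 19 mm ahead of it and the grasp point (between the pads) is the TCP; z points along the fingers, y is the direction in which the jaws open and shut (so a half turn about z gives the same grasp; the last joint's range is limited). The gripper opens to 94 mm and grips with 3 to 60 N. Pads are 16 mm wide; open, the fingers measure 119 mm over their backs; the gripper's body (75 mm by 177 mm) begins 78 mm behind the grasp point.
Start: joints at [1.235, 0.3, 1.521, -0, 1.321, -0.067], TCP at [0.146, 0.53, 0.224] pointing down, gripper open.
Joint ranges: [-3.03, 3.03], [-0.79, 2.21], [0.23, 2.52], [-1.04, 4.18], [0, 3.07], [-2.55, 2.55]. Speed limits (rad/s): [2.22, 2.22, 2.57, 3.14, 3.14, 3.14].

INTERFACE

Orientations are given as [roll, pitch, yaw] about the fixed x, y, z axes, in that order (R = Rz(yaw) Ry(pitch) Rx(roll)).
In Python, from station import ctrl gives the robot as it stands. The module is installed in compiled form; this text tells all that it offers.
- The arm moves only by the shell command python3 -m creep 'ROWS' [FORCE]. ROWS is a JSON object of lists of equal length, an entry for each row: "translation": the shift along the world's x, y, z in mm, a list of three; "yaw": the turn about the world's z in rad; "gripper": the closure in counts, from 0 (fully open) to 255 (shut). A call has 1 to 5 rows; each row is the pose to reach, as a shift and turn from the pose measured when the call began; what a row does not reach only later rows make up. A row lasts 1/12 s, in which the tool goes at most 41.7 mm and 7.16 degrees, less where a joint would pass 70% of its speed; a pose out of reach is approached as far as the arm can. A call with a gripper value outside its range is refused whole. The fingers move at their own pace and stop on an object; FORCE is the grip in N (left out, the last holds). Time passes only in rows, so rows that repeat a pose let the fingers close. It gives the time, the measured TCP pose, the force and the opening at its end, in the units of the state.
- ctrl.get_obs(): the state, without advancing time (a new reading comes with each control period).
- ctrl.camera(name): name is "scene" or "top" or "wrist"; returns a dict with "pixels" (384x512x3 uint8, red, green, blue), "depth" (384x512 float32, m along the optical axis (not along the pixel's ray), 0 where there is no reading), "fx", "fy", "cx", "cy" (pixels), "dist" ([k1, k2, p1, p2, k3] as OpenCV has them; the pictures are not rectified), "R" (3x3) and "t" (3): a world point X has camera coordinates R X + t; the wrist camera has in their place "tool_from_camera" (4x4, takes a point from camera to tool coordinates, whose origin is the TCP and whose axes are the flange's). Camera axes: x right, y down, z forward; pixel columns grow to the right and rows downward; lengths in m; the calibration is good to about 2 mm. A picture is of the moment at which its call begins: read the wrist's pose just before it.
- ctrl.hand_in(): hands the job in, once; it reports no verdict.
The state is a dict: "time_s": time; "qpos": joint angles; "joint_vel": joint speeds; "tau": joint torques, N m; "ee_pos": TCP position; "eef_rot": TCP orientation; "force": force on the tool from outside, world axes, zero at the start; "moment": the same for the moment, N m; "grip_width": finger opening in m.
Only numpy, scipy, OpenCV 4.12 (cv2) and the standard library are available. Lean on these libraries where they do the work, as an engineer would, in place of code of your own. Each camera call takes 0.05 s, during which the arm holds its last target. There are 200 camera calls.

## Working session

There is one attempt and no reset: what is moved stays moved. The work goes in short steps, Python scripts to look and compute and a shell command to move; the robot and the scene stay as the last step left them, time stands still between calls to the robot, and variables do not carry over. Pictures are saved under pics/ and viewed, about 8 in all and at most 12, crops included, and the job is handed in when it is done.

```bash
mkdir -p pics
python3 - <<'E'
from station import ctrl
import cv2, numpy as np
o=ctrl.get_obs(); print({k:np.round(v,3).tolist() for k,v in o.items()})
for n in ("scene","top"):
    c=ctrl.camera(n); cv2.imwrite(f"pics/{n}0.png",c["pixels"][:,:,::-1]); np.savez(f"{n}0.npz",**c)
    print(n,c["fx"],c["cx"],c["cy"],c["dist"],(-c["R"].T@c["t"]).round(3),c["R"].round(3).tolist())
E
```

```text
{'time_s': 0.0, 'qpos': [1.235, 0.3, 1.522, -0.0, 1.321, -0.067], 'joint_vel': [0.001, -0.001, -0.001, 0.001, -0.002, 0.0], 'tau': [0.001, -53.179, -35.276, 0.071, 0.024, -0.0], 'ee_pos': [0.146, 0.53, 0.224], 'eef_rot': [-3.14, -0.0, 2.873], 'force': [-0.987, -0.593, 0.416], 'moment': [0.018, -0.016, -0.025], 'grip_width': 0.094}
scene 421.0748757451785 262.0981662234421 196.7316426186223 [-0.11163724  0.          0.          0.          0.        ] [1.541 0.139 0.848] [[-0.15, 0.989, -0.015], [0.602, 0.079, -0.795], [-0.784, -0.129, -0.607]]
top 372.87018398121853 257.0700105153906 194.8252189752231 [0.0082075 0.        0.        0.        0.       ] [ 0.341 -0.002  1.373] [[0.015, -1.0, -0.004], [-0.982, -0.014, -0.187], [0.187, 0.007, -0.982]]
```

View pics/top0.png

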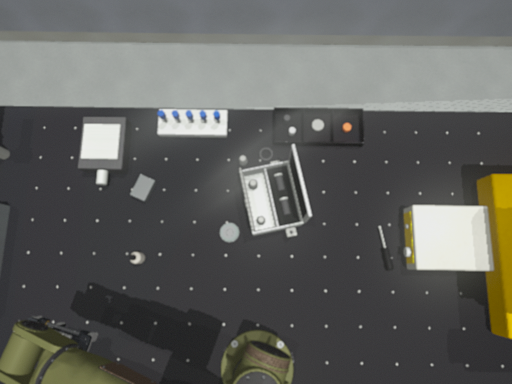

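View pics/scene0.png

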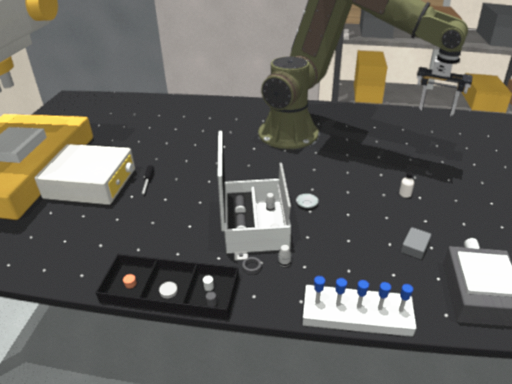

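```bash
cat > h.py <<'E'
import numpy as np, cv2
def cloud(c):
    h,w=c["depth"].shape
    K=np.array([[c["fx"],0,c["cx"]],[0,c["fy"],c["cy"]],[0,0,1]])
    uv=np.mgrid[0:h,0:w][::-1].reshape(2,-1).T.astype(float)
    n=cv2.undistortPoints(uv[:,None],K,np.array(c["dist"]))[:,0]
    X=np.c_[n,np.ones(len(n))]*c["depth"].reshape(-1,1)
    return ((X-c["t"])@c["R"]).reshape(h,w,3)
E
python3 - <<'E'
from h import *
c=np.load("top0.npz"); P=cloud(c)
im=c["pixels"][130:250,210:330,::-1]; cv2.imwrite("pics/topc.png",cv2.resize(im,None,fx=5,fy=5,interpolation=cv2.INTER_CUBIC))
Q=P[140:245,215:325]; z=Q[...,2]
print("bench z",np.median(P[250:280,240:330,2]))
for lo,hi in((.077,.093),(.10,.2),(.2,.3)):
    m=(z>lo)&(z<hi); p=Q[m]; r=cv2.minAreaRect((p[:,:2]*1000).astype(np.float32)); print(lo,m.sum(),r,cv2.boxPoints(r).round().tolist(), p[:,2].max())
s=np.load("scene0.npz"); S=cloud(s); Q=S[125:260,205:300]; z=Q[...,2]
for lo,hi in((.079,.091),(.10,.14),(.1,.15),(.2,.3)):
    m=(z>lo)&(z<hi)&(Q[...,0]<.75)&(Q[...,0]>.3); p=Q[m]; r=cv2.minAreaRect((p[:,:2]*1000).astype(np.float32)); print("s",lo,m.sum(),r,cv2.boxPoints(r).round().tolist(),p[:,2].max())
E
```

```text
bench z -0.0005902570019262264
0.077 294 ((584.37255859375, -42.4395751953125), (230.4560546875, 180.92897033691406), 13.033426284790039) [[452.0, 20.0], [493.0, -157.0], [717.0, -105.0], [676.0, 72.0]] 0.09189145406597869
0.1 366 ((582.1397094726562, -43.28265380859375), (230.5909881591797, 183.52606201171875), 14.540400505065918) [[447.0, 17.0], [494.0, -161.0], [717.0, -103.0], [671.0, 74.0]] 0.19986906311182218
0.2 452 ((603.893310546875, -127.85208892822266), (229.28904724121094, 11.496731758117676), 12.823601722717285) [[491.0, -148.0], [493.0, -159.0], [717.0, -108.0], [714.0, -97.0]] 0.2729023644471427
s 0.079 435 ((584.9879760742188, -42.44544219970703), (236.96778869628906, 186.50628662109375), 12.874982833862305) [[449.0, 22.0], [490.0, -160.0], [721.0, -107.0], [680.0, 75.0]] 0.090176511562449
s 0.1 240 ((592.3090209960938, -44.62542724609375), (220.7218475341797, 184.6688232421875), 13.569748878479004) [[463.0, 19.0], [507.0, -160.0], [721.0, -108.0], [678.0, 71.0]] 0.13995748337894712
s 0.1 312 ((591.5523681640625, -42.09320831298828), (223.78421020507812, 187.13003540039062), 12.657788276672363) [[462.0, 25.0], [503.0, -158.0], [721.0, -109.0], [680.0, 74.0]] 0.14999405840405194
s 0.2 305 ((607.57861328125, -124.1476058959961), (229.5086212158203, 11.981632232666016), 12.309840202331543) [[494.0, -143.0], [497.0, -154.0], [721.0, -106.0], [718.0, -94.0]] 0.2690390804980404
```

View pics/topc.png

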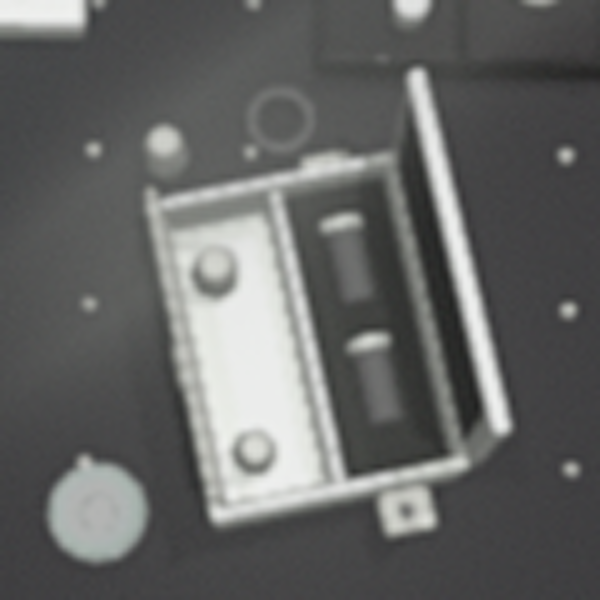

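```bash
cat >> h.py <<'E'
C=np.array([.585,-.0425]); A=0.225
ex=np.array([np.cos(A),np.sin(A)]); ey=np.array([-np.sin(A),np.cos(A)])
def to_case(P): d=P[...,:2]-C; return np.stack([d@ex,d@ey,P[...,2]],-1)
def path(tgts):  # tgts: case x,y mm of tool centre and tip z mm -> mm shift from the present pose
    from station import ctrl
    o=ctrl.get_obs(); p=np.array(o["ee_pos"]); print("yaw err",1.796-o["eef_rot"][2])
    for x,y,z in tgts:
        w=np.r_[C+ex*x/1e3+ey*y/1e3,(z+19)/1e3]; print((x,y,z),((w-p)*1e3).round())
def flap(th,r=60,hw=8): t=np.radians(th); return (0,80-r*np.cos(t)+4*np.sin(t)+hw,67+r*np.sin(t)+4*np.cos(t))
def lid(th,r=140,hw=8): t=np.radians(th); return (0,-90+r*np.cos(t)-8*np.sin(t)-hw,85+r*np.sin(t)+8*np.cos(t))
def angles(*cams):
    for c in cams:
        q=to_case(cloud(c)).reshape(-1,3)*1e3; q=q[abs(q[:,0])<100]
        f=q[(q[:,1]>55)&(q[:,1]<125)&(q[:,2]>100)&(q[:,2]<165)]; l=q[(q[:,1]<-40)&(q[:,1]>-160)&(q[:,2]>120)&(q[:,2]<290)]
        for n,s in(("flap",f),("lid",l)):
            if len(s)>10: print(n,len(s),"y/z at bins",[(int(b),s[(abs(s[:,2]-b)<8)][:,1].mean().round(1)) for b in np.arange(100,280,20) if (abs(s[:,2]-b)<8).sum()>3],"zmax",s[:,2].max().round())
E
python3 - <<'E'
from h import *
angles(np.load("top0.npz"),np.load("scene0.npz"))
path([(0,130,150)])
E
python3 -m creep '{"translation":[[28,-30,0],[56,-60,0],[84,-90,0],[112,-120,0],[140,-150,0]],"yaw":[-0.1,-0.2,-0.3,-0.4,-0.5],"gripper":[255,255,255,255,255]}' 20
```

```text
flap 118 y/z at bins [(120, np.float64(83.0)), (140, np.float64(86.3)), (160, np.float64(86.8))] zmax 157.0
lid 566 y/z at bins [(120, np.float64(-85.7)), (140, np.float64(-85.1)), (160, np.float64(-84.7)), (180, np.float64(-84.2)), (200, np.float64(-83.5)), (220, np.float64(-83.0)), (240, np.float64(-83.1)), (260, np.float64(-88.3))] zmax 273.0
flap 232 y/z at bins [(100, np.float64(85.5)), (120, np.float64(86.2)), (140, np.float64(87.3)), (160, np.float64(89.3))] zmax 155.0
lid 272 y/z at bins [(120, np.float64(-82.5)), (180, np.float64(-81.3)), (200, np.float64(-82.6)), (240, np.float64(-80.0)), (260, np.float64(-85.4))] zmax 269.0
yaw err -1.07679857267376
(0, 130, 150) [ 410. -446.  -55.]
time_s: 0.52
ee_pos: [0.2867, 0.3784, 0.2238]
eef_rot: [-3.14, -0.0, 2.368]
force: [0.9, 1.1, -0.3]
grip_width: 0.0639
```

```bash
python3 -m creep '{"translation":[[27,-30,0],[54,-60,0],[81,-90,0],[108,-120,0],[135,-150,0]],"yaw":[-0.12,-0.24,-0.36,-0.48,-0.572],"gripper":[255,255,255,255,255]}' && python3 -m creep '{"translation":[[27,-29,0],[54,-58,0],[81,-87,0],[108,-116,0],[134,-144,0]],"yaw":[0,0,0,0,0],"gripper":[255,255,255,255,255]}'
python3 - <<'E'
from h import *
path([(0,130,127)]+[flap(t) for t in (105,90,75,60,45,30,15,0)])
E
```

```text
time_s: 0.93
ee_pos: [0.4226, 0.2265, 0.2237]
eef_rot: [-3.14, -0.0, 1.79]
force: [0.2, 0.1, 0.4]
grip_width: 0.0307
time_s: 1.35
ee_pos: [0.5576, 0.0806, 0.2235]
eef_rot: [-3.14, -0.0, 1.79]
force: [-0.1, -0.6, 0.2]
grip_width: 0.0007
yaw err 0.006454848798235657
(0, 130, 127) [ -2.   4. -77.]
(0, np.float64(107.39284601130753), np.float64(123.92027339693402)) [  3. -18. -81.]
(0, np.float64(92.0), np.float64(127.0)) [  7. -33. -77.]
(0, np.float64(76.33456059900503), np.float64(125.99082575775418)) [ 10. -49. -78.]
(0, np.float64(61.46410161513775), np.float64(120.96152422706632)) [ 14. -63. -83.]
(0, np.float64(48.40202025355334), np.float64(112.25483399593904)) [ 17. -76. -92.]
(0, np.float64(38.03847577293368), np.float64(100.46410161513775)) [  19.  -86. -104.]
(0, np.float64(31.079726603065982), np.float64(86.39284601130753)) [  20.  -93. -118.]
(0, np.float64(28.0), np.float64(71.0)) [  21.  -96. -133.]
```

Descend outside the flap and push to about 60°.

```bash
python3 -m creep '{"translation":[[0,2,-40],[0,2,-77],[3,-16,-77],[7,-33,-77],[9,-41,-77]],"yaw":[0,0,0,0,0],"gripper":[255,255,255,255,255]}' && python3 -m creep '{"translation":[[1,-4,0],[3,-12,-2],[5,-22,-6],[6,-27,-10],[6,-27,-10]],"yaw":[0,0,0,0,0],"gripper":[255,255,255,255,255]}'
python3 - <<'E'
from h import *
from station import ctrl
path([flap(t) for t in (60,45,30,15,0)])
c=ctrl.camera("scene"); cv2.imwrite("pics/s1.png",cv2.resize(c["pixels"][110:270,180:330,::-1],None,fx=4,fy=4))
E
```

```text
time_s: 1.77
ee_pos: [0.5664, 0.0383, 0.1454]
eef_rot: [-3.138, -0.001, 1.789]
force: [-1.2, 1.7, 0.4]
grip_width: 0.0008
time_s: 2.18
ee_pos: [0.5724, 0.0104, 0.1347]
eef_rot: [-3.137, -0.001, 1.788]
force: [0.1, -0.7, 0.1]
grip_width: 0.0006
yaw err 0.008035011440075346
(0, np.float64(61.46410161513775), np.float64(120.96152422706632)) [-1.  7.  5.]
(0, np.float64(48.40202025355334), np.float64(112.25483399593904)) [ 2. -6. -3.]
(0, np.float64(38.03847577293368), np.float64(100.46410161513775)) [  4. -16. -15.]
(0, np.float64(31.079726603065982), np.float64(86.39284601130753)) [  6. -23. -29.]
(0, np.float64(28.0), np.float64(71.0)) [  6. -26. -45.]
```

View pics/s1.png

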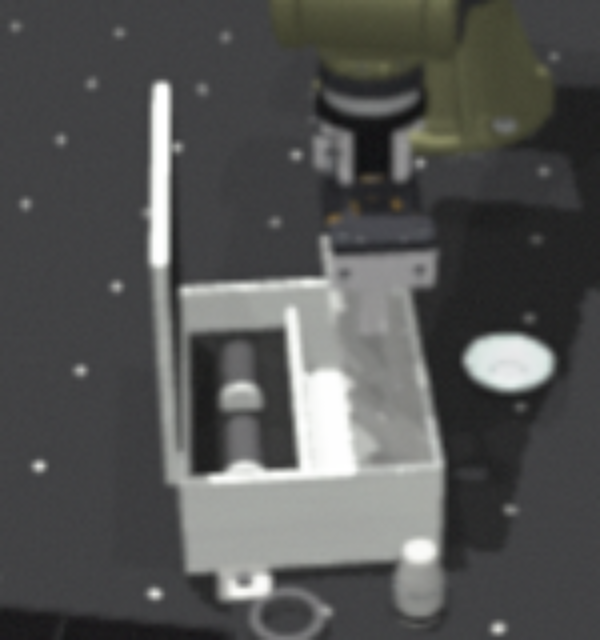

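The image (crop of the scene view) shows the flap tilted in by about 40° from vertical, with the fingertips on its outer face near (370,330). The lid is still upright at (160,170). I'll carry on along the arc.

```bash
python3 -m creep '{"translation":[[2,-6,-3],[3,-11,-9],[4,-16,-16],[5,-20,-23],[6,-23,-30]],"yaw":[0,0,0,0,0],"gripper":[255,255,255,255,255]}' && python3 -m creep '{"translation":[[0,-2,-5],[0,-3,-10],[0,-3,-14],[0,-3,-17],[0,-3,-17]],"yaw":[0,0,0,0,0],"gripper":[255,255,255,255,255]}'
python3 - <<'E'
from h import *
path([flap(0)])
E
```

```text
time_s: 2.65
ee_pos: [0.5783, -0.0126, 0.1041]
eef_rot: [-3.137, -0.001, 1.788]
force: [0.4, 1.2, 1.3]
grip_width: 0.0004
time_s: 3.07
ee_pos: [0.5784, -0.0159, 0.0898]
eef_rot: [-3.137, 0.0, 1.788]
force: [-15.6, -2.0, 30.9]
grip_width: 0.0004
yaw err 0.007895230712926304
(0, np.float64(28.0), np.float64(71.0)) [0. 1. 0.]
```

```bash
python3 -m creep '{"translation":[[0,0,40],[0,0,80],[0,0,120],[0,0,160],[0,0,200]],"yaw":[0,0,0,0,0],"gripper":[255,255,255,255,255]}' && python3 -m creep '{"translation":[[0,0,35],[0,0,35]],"yaw":[0,0],"gripper":[255,255]}'
python3 - <<'E'
from h import *
from station import ctrl
c=ctrl.camera("scene"); cv2.imwrite("pics/s2.png",cv2.resize(c["pixels"][110:270,180:330,::-1],None,fx=4,fy=4))
q=to_case(cloud(c)).reshape(-1,3)*1e3; 
for y in range(-5,80,15):
    s=q[(abs(q[:,0])<100)&(abs(q[:,1]-y)<6)&(q[:,2]<160)]; print(y,len(s),np.median(s[:,2]) if len(s) else 0)
angles(c)
path([(0,-150,300)]+[lid(t) for t in (100,88,75,60,45,30,15,5,0)])
E
```

```text
time_s: 3.48
ee_pos: [0.5779, -0.0158, 0.2917]
eef_rot: [-3.137, 0.0, 1.788]
force: [1.1, 0.5, 0.5]
grip_width: 0.0002
time_s: 3.65
ee_pos: [0.579, -0.0158, 0.3345]
eef_rot: [3.136, 0.004, 1.788]
force: [0.4, -0.7, 0.4]
grip_width: 0.0004
-5 277 42.814318847250696
10 282 69.7938490427672
25 284 70.07309363346354
40 283 69.93793810733771
55 279 69.70203750023015
70 285 69.4555932374786
lid 261 y/z at bins [(120, np.float64(-82.8)), (180, np.float64(-81.1)), (220, np.float64(-81.0)), (240, np.float64(-79.9)), (260, np.float64(-85.6))] zmax 269.0
yaw err 0.007648608676543711
(0, -150, 300) [  40. -173.  -11.]
(0, np.float64(-130.1892068974679), np.float64(221.4839000003737)) [  35. -154.  -90.]
(0, np.float64(-101.1091970778026), np.float64(225.1939117562934)) [  29. -125.  -86.]
(0, np.float64(-69.49274029595963), np.float64(222.3001680412897)) [ 22. -94. -89.]
(0, np.float64(-34.92820323027549), np.float64(210.2435565298214)) [  14.  -61. -101.]
(0, np.float64(-4.661904883375723), np.float64(189.65180361560903)) [   7.  -31. -122.]
(0, np.float64(19.24355652982142), np.float64(161.9282032302755)) [   2.   -8. -149.]
(0, np.float64(35.159063319649384), np.float64(128.96207292466545)) [  -1.    8. -182.]
(0, np.float64(40.77001179086312), np.float64(105.1713615694061)) [  -3.   13. -206.]
(0, np.float64(42.0), np.float64(93.0)) [  -3.   14. -218.]
```

View pics/s2.png

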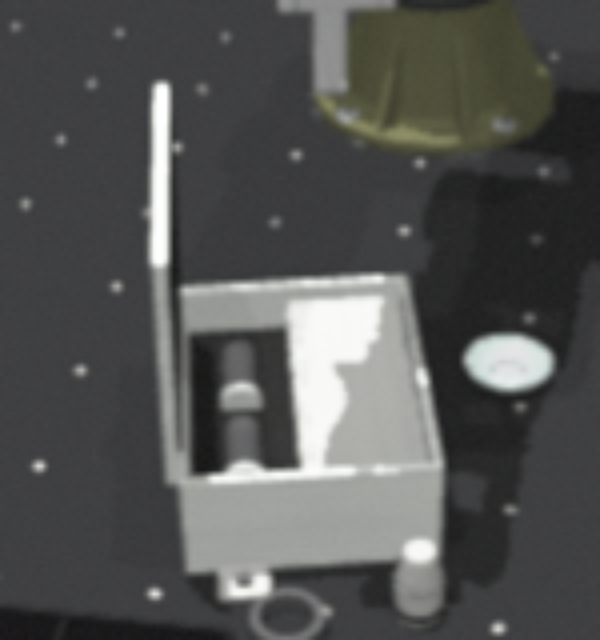

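The flap is flat: its depth is a constant 70 mm from y = 10 to 70. The lid is still upright at (160,170). Next I'll go over the lid to its outer side.

```bash
python3 -m creep '{"translation":[[8,-36,-5],[16,-73,-5],[24,-110,-5],[33,-146,-5],[42,-180,-8]],"yaw":[0,0,0,0,0],"gripper":[255,255,255,255,255]}' && python3 -m creep '{"translation":[[0,0,0],[0,0,-35],[0,0,-70],[0,0,-85],[0,0,-85]],"yaw":[0,0,0,0,0],"gripper":[255,255,255,255,255]}'
python3 - <<'E'
from h import *
path([lid(t) for t in (100,88,75,60,45,30,15,5,0)])
E
```

```text
time_s: 4.12
ee_pos: [0.6206, -0.1977, 0.3211]
eef_rot: [3.141, 0.002, 1.788]
force: [0.3, 0.7, 0.4]
grip_width: 0.0002
time_s: 4.53
ee_pos: [0.619, -0.1969, 0.2302]
eef_rot: [-3.135, -0.003, 1.788]
force: [-0.3, -0.1, 0.3]
grip_width: 0.0003
yaw err 0.007669352873197699
(0, np.float64(-130.1892068974679), np.float64(221.4839000003737)) [-5. 28. 10.]
(0, np.float64(-101.1091970778026), np.float64(225.1939117562934)) [-11.  56.  14.]
(0, np.float64(-69.49274029595963), np.float64(222.3001680412897)) [-19.  87.  11.]
(0, np.float64(-34.92820323027549), np.float64(210.2435565298214)) [-26. 120.  -1.]
(0, np.float64(-4.661904883375723), np.float64(189.65180361560903)) [-33. 150. -22.]
(0, np.float64(19.24355652982142), np.float64(161.9282032302755)) [-38. 173. -49.]
(0, np.float64(35.159063319649384), np.float64(128.96207292466545)) [-42. 189. -82.]
(0, np.float64(40.77001179086312), np.float64(105.1713615694061)) [ -43.  194. -106.]
(0, np.float64(42.0), np.float64(93.0)) [ -43.  195. -118.]
```

```bash
python3 -m creep '{"translation":[[-5,28,10],[-9,46,12],[-12,60,13],[-16,74,13],[-19,87,11]],"yaw":[0,0,0,0,0],"gripper":[255,255,255,255,255]}'  && python3 -m creep '{"translation":[[-3,12,-3],[-5,23,-7],[-7,34,-13],[-10,44,-19],[-13,55,-27]],"yaw":[0,0,0,0,0],"gripper":[255,255,255,255,255]}'
python3 - <<'E'
from h import *
path([lid(t) for t in (60,45,38,30,22,15,8,5,0)])
from station import ctrl
c=ctrl.camera("scene"); cv2.imwrite("pics/s3.png",cv2.resize(c["pixels"][110:270,180:330,::-1],None,fx=4,fy=4))
E
```

```text
time_s: 4.95
ee_pos: [0.6, -0.1093, 0.242]
eef_rot: [-3.136, -0.001, 1.788]
force: [3.4, -3.2, 0.4]
grip_width: 0.0002
time_s: 5.37
ee_pos: [0.5872, -0.0533, 0.2147]
eef_rot: [-3.138, -0.001, 1.788]
force: [3.0, -1.5, 2.0]
grip_width: 0.0008
yaw err 0.007796420664249348
(0, np.float64(-34.92820323027549), np.float64(210.2435565298214)) [  6. -23.  15.]
(0, np.float64(-4.661904883375723), np.float64(189.65180361560903)) [-1.  6. -6.]
(0, np.float64(7.396213702335807), np.float64(177.49669257444594)) [ -4.  18. -18.]
(0, np.float64(19.24355652982142), np.float64(161.9282032302755)) [ -6.  30. -34.]
(0, np.float64(28.80888689202294), np.float64(144.86239391476198)) [ -9.  39. -51.]
(0, np.float64(35.159063319649384), np.float64(128.96207292466545)) [-10.  45. -67.]
(0, np.float64(39.524144816139334), np.float64(112.40637868434173)) [-11.  49. -83.]
(0, np.float64(40.77001179086312), np.float64(105.1713615694061)) [-11.  51. -91.]
(0, np.float64(42.0), np.float64(93.0)) [ -12.   52. -103.]
```

View pics/s3.png

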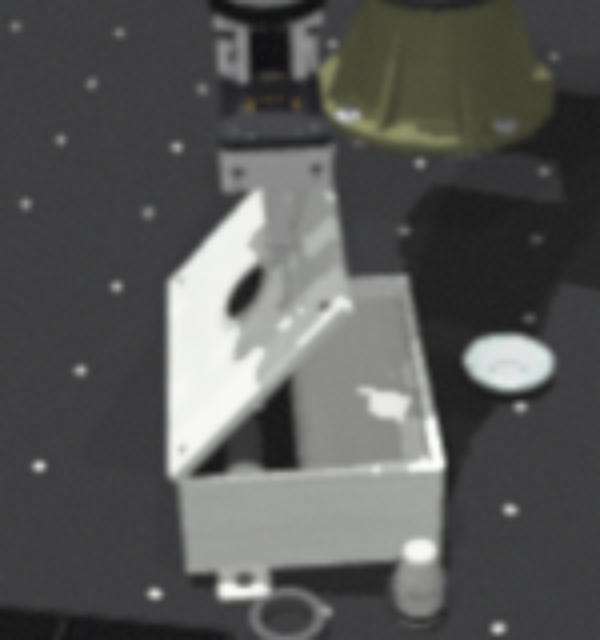

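The lid is at about 45°, with the fingertips on its outer face at around (280,220). Following the arc further.

```bash
python3 -m creep '{"translation":[[-2,12,-12],[-5,24,-26],[-7,33,-40],[-9,41,-54],[-10,45,-67]],"yaw":[0,0,0,0,0],"gripper":[255,255,255,255,255]}'  && python3 -m creep '{"translation":[[0,3,-10],[-1,5,-20],[-2,6,-28],[-2,7,-35],[-2,7,-37]],"yaw":[0,0,0,0,0],"gripper":[255,255,255,255,255]}'
python3 - <<'E'
from h import *
path([lid(0)])
E
```

```text
time_s: 5.83
ee_pos: [0.5757, -0.0054, 0.1446]
eef_rot: [-3.134, -0.003, 1.79]
force: [1.3, 0.4, 3.1]
grip_width: 0.0004
time_s: 6.25
ee_pos: [0.5738, 0.0011, 0.1119]
eef_rot: [-3.135, -0.002, 1.79]
force: [-32.1, -1.6, 69.9]
grip_width: 0.0005
yaw err 0.006244435337154686
(0, np.float64(42.0), np.float64(93.0)) [ 2. -3.  0.]
```

Fully pressed. Retract and check.

```bash
python3 -m creep '{"translation":[[0,0,20],[0,0,60],[-20,20,100],[-45,45,120],[-70,70,120]],"yaw":[0,0,0,0,0],"gripper":[255,255,255,255,255]}' && python3 -m creep '{"translation":[[-20,30,0],[-40,60,0],[-60,90,0],[-60,90,0],[-60,90,0]],"yaw":[0,0,0,0,0],"gripper":[255,255,255,255,255]}'
python3 - <<'E'
from h import *
from station import ctrl
c=ctrl.camera("scene"); cv2.imwrite("pics/s4.png",cv2.resize(c["pixels"][110:310,180:440,::-1],None,fx=3,fy=3))
q=to_case(cloud(c)).reshape(-1,3)*1e3
for y in range(-80,90,20):
    s=q[(abs(q[:,0])<100)&(abs(q[:,1]-y)<6)&(q[:,2]<160)]; print(y,len(s),np.median(s[:,2]))
E
```

```text
time_s: 6.67
ee_pos: [0.5044, 0.0711, 0.2357]
eef_rot: [-3.141, -0.002, 1.788]
force: [-0.0, 0.2, 0.2]
grip_width: 0.0004
time_s: 7.08
ee_pos: [0.4438, 0.1621, 0.2358]
eef_rot: [-3.141, -0.002, 1.79]
force: [-0.2, 0.4, 0.3]
grip_width: 0.0005
-80 294 92.23312203772711
-60 296 92.3698041936077
-40 299 92.6378855461603
-20 287 92.5586657263531
0 296 92.77806651152142
20 294 92.72460966769069
40 291 92.19911886243061
60 297 92.24449206388792
80 294 92.39822470976054
```

View pics/s4.png

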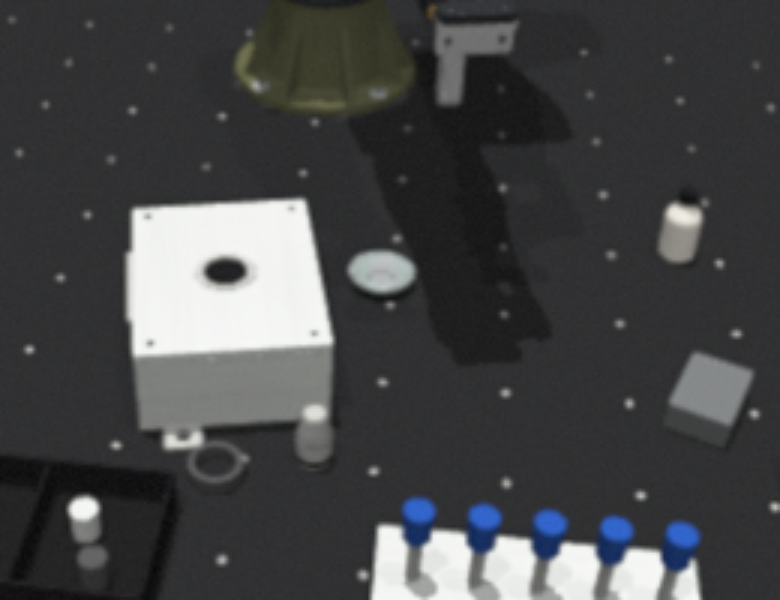

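The lid is flat at 92–93 mm across its whole width (shut is 93 mm). The dish, objective, ring, bottle and slide box look undisturbed, and the arm is clear.

```bash
python3 -c "
from station import ctrl
print(ctrl.hand_in())"
```

```text
the job is handed in; nothing more can be done
None
```

The case is closed and the job is handed in, at about 7 s on the robot's clock; the hand-in gave no verdict. I pushed the flap down flat first with the closed fingertips, then went over to the lid's outer side and pushed it shut along its arc.

- **Flap:** before I touched the lid, its top measured about 70 mm above the bench all the way across (71 mm expected), and the lid was still upright. I could not see it again once the lid was shut.
- **Lid:** its top measured 92–93 mm across the full width, where 93 mm is fully shut. I moved it at roughly 1.3 rad/s as commanded, well under the 6 rad/s limit; I did not measure its speed.
- **Forces:** the last press on the lid was the hardest moment. The call ended with about 77 N on the tool, pressed by the fingertips, below the 120 N limit. I did not see the force within a call.
- **Loose things:** in the last picture the dish, bench objective, ring, bottle and slide box looked where they were, but I did not measure them. The screwdriver was outside that picture, well away from the arm's path, and the two objectives inside are now hidden under the flap.
- **Arm:** it was clear of everything, with the force reading near zero.

No check failed or disagreed.

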